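Pack up the alternator support jig

TASK

The support jig on the bench must carry an alternator housing level on two points: its fixed rest block and its small raised seat pad. Of the three loose slotted aluminium packing plates, choose the two that, stacked on the seat pad, come up level with the top of the rest block, and stack them flat, centred on the pad and lined up lengthwise with it, in either order. Leave the third plate lying where it is.

Things in the scene. Friction and masses are not known exactly. Their poses are not given: they have to be found in the camera images.
- plate_a_mid (a point): Loose slotted aluminium packing plate, 12 mm thick, lying flat, 56 mm long (x) by 36 mm wide (y), with a 12 mm wide U-slot running in 34 mm from the +x end. Point: centre of the 56 x 36 outline, half-way up (6 mm above its underside); z up. Grip it across the 36 mm, on its plain parallel long sides. Under 0.2 kg.
- plate_b_mid (a point): Loose slotted aluminium packing plate, 20 mm thick, lying flat, 56 mm long (x) by 36 mm wide (y), with a 12 mm wide U-slot running in 34 mm from the +x end. Point: centre of the 56 x 36 outline, half-way up (10 mm above its underside); z up. Grip it across the 36 mm, on its plain parallel long sides. Under 0.2 kg.
- plate_c_mid (a point): Loose slotted aluminium packing plate, 28 mm thick, lying flat, 56 mm long (x) by 36 mm wide (y), with a 12 mm wide U-slot running in 34 mm from the +x end. Point: centre of the 56 x 36 outline, half-way up (14 mm above its underside); z up. Grip it across the 36 mm, on its plain parallel long sides. Under 0.2 kg.
- seat (a point): Centre of the top of the steel seat pad, 13 mm above the bench; z up, x along the pad towards the rest block. Pad: 60 (x) x 40 (y), raised 3 mm above the jig's fixed blue base, 180 x 90 x 10 mm, centred 45 mm along +x. Rest block: fixed steel, 50 (x) x 60 (y), its centre 95 mm along +x, its top 40 mm above the pad's top.
There are look-alikes about, which are no part of the job. Leave any black or pink look-alike of the part that bears plate_a_mid alone.

How it is judged:
By the outcome, as a careful person would: the job done as asked, in the order asked, and still so for the second after the job is handed in, with the robot touching nothing.
It also fails if it takes over 51 s, if anything falls off the work surface, if the arm or the gripper's body presses on something with over 40 N, if the wrist force passes 120 N, or if a joint passes its speed limit or range.

ROBOT

A 6-joint arm with a two-finger parallel gripper is mounted at the origin on the work surface. World frame = base frame: x ahead of the robot, y to its left, z up, the work surface at z = 0. Lengths are in m, angles in rad, forces in N, time in s.
With the tool pointing down it reaches from about 0.35 to 0.775 m from the base axis. Payload 5.5 kg.
Tool frame: the origin (TCP) lies between the finger pads; the fingertips stand 19 mm ahead of it and the grasp point (between the pads) is the TCP; z points along the fingers, y is the direction in which the jaws open and shut (so a half turn about z gives the same grasp; the last joint's range is limited). The gripper opens to 85 mm and grips with 20 to 120 N. Pads are 22 mm wide; open, the fingers measure 114 mm over their backs; the gripper's body (76 mm by 85 mm) begins 54 mm behind the grasp point. The pads swing forward as they close: fully open they stand 13 mm farther back than shut.
Start: joints at [1.12, 0.313, 0.046, 1.304, 0, 1.431], TCP at [0.176, 0.547, 0.25] pointing down, gripper open.
Joint ranges: [-2.76, 2.76], [-0.86, 1.69], [-1.03, 1.26], [-2.2, 2.34], [-1.47, 1.5], [-3.14, 3.14]. Speed limits (rad/s): [2.57, 2.57, 3.14, 3.14, 3.14, 3.14].

INTERFACE

Orientations are given as a unit quaternion [w, x, y, z].
In Python, from workcell import get_state, cams, workorder gives the robot as it stands.
- The arm moves only by the tool play_rows, never from a script. Its argument "series" is text: rows parted by semicolons, each of 7 numbers parted by spaces: the opening in per cent of the stroke, from 0 (shut) to 100 (fully open), then the shift along the tool's x, y, z in cm, then the turn, a rotation vector about the tool's x, y, z in degrees. A call has 1 to 12 rows; each row shifts and turns the commanded pose from where the row before left it, along the tool's axes as they then stand; what a row does not reach is not made up. A row lasts 1/8 s, in which the tool goes at most 62.5 mm and 10.7 degrees, less where a joint would pass 70% of its speed; a pose out of reach is approached as far as the arm can. A call with a gripper value outside its range is refused whole. The fingers move at their own pace and stop on an object; "newtons" is the grip in N (left out, the last holds). Time passes only in rows, so rows that do not move let the fingers close. It gives the time, the measured TCP pose, the force and the opening at its end, in the units of the state.
- get_state(): the state, without advancing time (a new reading comes with each control period).
- cams.read_camera(name): name is "scene" or "side" or "wrist"; returns the picture (384x512x3 uint8, red, green, blue); there is no depth.
- cams.get_calibration(name): a dict with "fx", "fy", "cx", "cy" (pixels), "rvec" (rotation vector, rad) and "tvec" (3), from world to camera coordinates, as OpenCV has them. Camera axes: x right, y down, z forward; pixel columns grow to the right and rows downward; lengths in m; the calibration is good to about 2 mm. A picture is of the moment at which its call begins: read the wrist's pose just before it. get_calibration takes no time and is no camera call; for the wrist camera it gives the pose at the moment of the call.
- workorder.hand_in(): hands the job in, once; it reports no verdict.
The state is a dict: "clock": time; "joint_pos": joint angles; "qvel": joint speeds; "tau": joint torques, N m; "tcp_pos": TCP position; "orientation": TCP orientation; "wrist_force": force on the tool from outside, world axes, zero at the start; "ft_torque": the same for the moment, N m; "finger_gap": finger opening in m.
Only numpy, scipy, OpenCV 4.12 (cv2) and the standard library are available. Lean on these libraries where they do the work, as an engineer would, in place of code of your own. Each camera call takes 0.05 s, during which the arm holds its last target.

## Working session

There is one attempt and no reset: what is moved stays moved. The work goes in short steps, Python scripts to look and compute and a tool call to move; the robot and the scene stay as the last step left them, time stands still between calls to the robot, and variables do not carry over. Pictures are saved under pics/ and viewed, and the job is handed in when it is done.

Besides the shell and the picture viewer there is one more tool, called after "Emit:" as name(argument=value, ...) on one line, values as JSON. play_rows: Moves the arm, as the interface text tells. Its arguments: {"type":"object","properties":{"series":{"type":"string"},"newtons":{"type":"number"}},"required":["series"]}

```bash
ls; mkdir -p pics; cat > h.py <<'E'
import numpy as np, cv2
from workcell import get_state, cams, workorder
from scipy.spatial.transform import Rotation as R
def cal(n):
    c=cams.get_calibration(n);K=np.array([[c['fx'],0,c['cx']],[0,c['fy'],c['cy']],[0,0,1.]])
    return K,R.from_rotvec(np.ravel(c['rvec'])).as_matrix(),np.ravel(c['tvec'])
def ray(C,uv,z):
    K,Rm,t=C;o=-Rm.T@t;d=Rm.T@np.linalg.inv(K)@np.array([uv[0],uv[1],1.]);return o+d*(z-o[2])/d[2]
def proj(C,P):
    K,Rm,t=C;p=K@(Rm@np.asarray(P,float)+t);return p[:2]/p[2]
def shot(n,f):
    C=cal(n);im=cams.read_camera(n);cv2.imwrite('pics/'+f+'.png',im[...,::-1]);return C,im
E
python3 - <<'E'
from h import *
print(get_state())
for n in ['scene','side','wrist']:
    C,im=shot(n,n+'0');print(n,C[0][0,0],(-C[1].T@C[2]).round(3))
E
```

```text
pics
{'clock': 0.0, 'joint_pos': array([ 1.12039124e+00,  3.13985899e-01,  4.50015630e-02,  1.30360457e+00,
       -8.77606801e-06,  1.43120951e+00]), 'qvel': array([-1.07210768e-03,  1.18679166e-03,  1.34449568e-03,  4.78949719e-05,
        8.41656220e-04,  6.47546661e-04]), 'tau': array([ 2.39140652e-03, -4.80620706e+01,  2.98535442e+01,  1.91245554e-02,
       -1.77289462e-04,  5.67350156e-06]), 'tcp_pos': array([0.17565509, 0.54702077, 0.24942633]), 'orientation': array([-2.56385700e-04,  1.54784247e-01,  9.87947890e-01, -8.58850434e-04]), 'wrist_force': array([-0.53140661, -0.48572111,  0.19820975]), 'ft_torque': array([-0.01135361, -0.0135282 ,  0.01668099]), 'finger_gap': 0.08535501636855221}
scene 352.4946703012859 [1.168 0.192 0.492]
side 410.56632966847786 [0.357 0.751 0.8  ]
wrist 279.60693704534555 [0.095 0.573 0.372]
```

View pics/scene0.png

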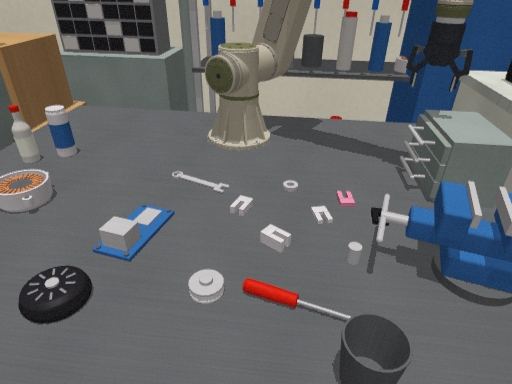

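View pics/side0.png

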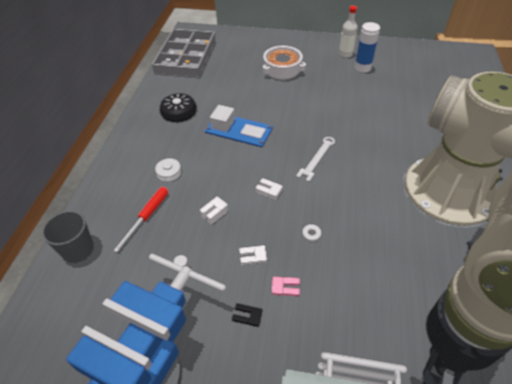

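View pics/wrist0.png

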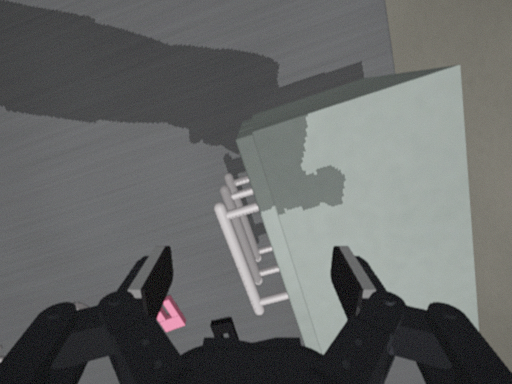

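```bash
python3 - <<'E'
import cv2,numpy as np
a=cv2.imread('pics/scene0.png')[180:260,215:365];b=cv2.imread('pics/side0.png')[165:275,190:315]
a=cv2.resize(a,None,fx=5,fy=5,interpolation=cv2.INTER_CUBIC)
cv2.imwrite('pics/c1.png',a)
cv2.imwrite('pics/c2.png',cv2.resize(b,None,fx=5,fy=5,interpolation=cv2.INTER_CUBIC))
cv2.imwrite('pics/c3.png',cv2.resize(cv2.imread('pics/side0.png')[95:155,195:285],None,fx=7,fy=7,interpolation=cv2.INTER_CUBIC))
E
```

```text
(no output)
```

View pics/c1.png

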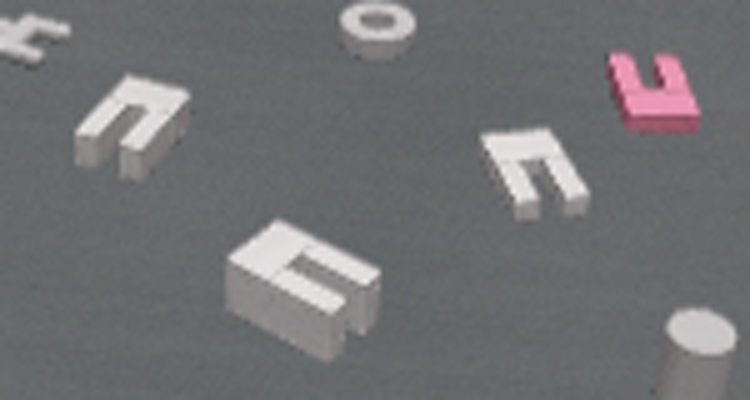

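View pics/c2.png

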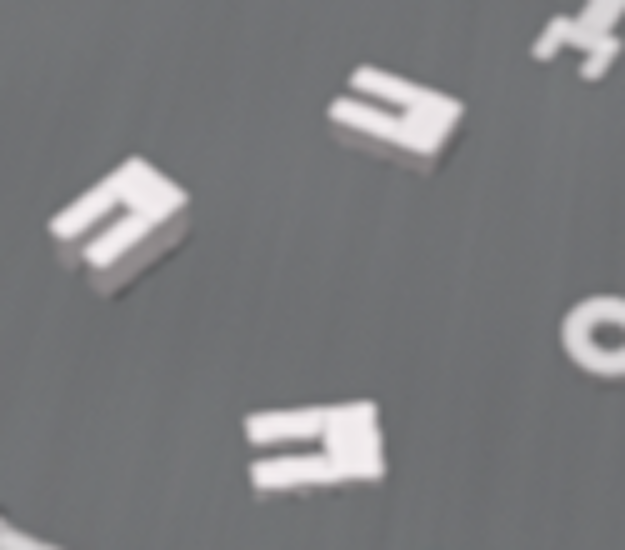

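View pics/c3.png

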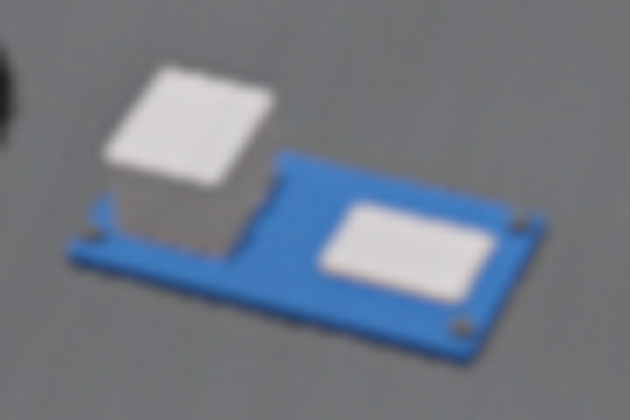

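The candidates in scene pixels are the thin plate (321,214) = A at 12 mm, the medium plate (241,205) = B at 20 mm, and the thick plate (276,237) = C at 28 mm. The pink (345,198) and black (380,217) ones are look-alikes. 12 + 28 = 40, so I need A and C. Next I'll measure the top faces.

```bash
cat > m.py <<'E'
from h import *
def top(C,im,roi,z,th,up=4):
    u0,v0,u1,v1=roi
    g=cv2.cvtColor(im[v0:v1,u0:u1],cv2.COLOR_RGB2GRAY)
    g=cv2.resize(g,None,fx=up,fy=up,interpolation=cv2.INTER_CUBIC)
    m=(g>th).astype(np.uint8)
    cs,_=cv2.findContours(m,cv2.RETR_EXTERNAL,cv2.CHAIN_APPROX_NONE)
    c=max(cs,key=cv2.contourArea)[:,0].astype(float)
    px=(c+.5)/up-.5+[u0,v0]
    W=np.array([ray(C,p,z)[:2] for p in px])
    r=cv2.minAreaRect((W*1e3).astype(np.float32))
    (cx,cy),(w,h),a=r
    if w<h: w,h,a=h,w,a+90
    return np.array([cx,cy]),w,h,a%180,W,m
E
python3 - <<'E'
from m import *
for n,rois in {'side':{'A':(235,240,272,268),'C':(196,192,232,228),'B':(252,175,288,203),'seat':(236,120,270,142),'rest':(208,100,236,124)},
 'scene':{'A':(308,203,336,226),'C':(258,222,294,254),'B':(228,193,256,219),'seat':(132,206,162,226),'rest':(95,212,142,252)}}.items():
    C=cal(n);im=cv2.imread(f'pics/{n}0.png')[...,::-1].copy()
    for k,r in rois.items():
        z={'A':.012,'B':.02,'C':.028,'seat':.013,'rest':.053}[k]
        g=cv2.cvtColor(im[r[1]:r[3],r[0]:r[2]],cv2.COLOR_RGB2GRAY)
        for th in ((165,180) if n=='side' else (175,190)):
            t=top(C,im,r,z,th);print(n,k,th,g.max(),t[0].round(1),round(t[1],1),round(t[2],1),round(t[3],1))
E
```

```text
side A 165 239 [458.7 275. ] 58.8 40.3 16.7
side A 180 239 [458.7 274.9] 57.7 38.9 16.7
side C 165 239 [572.1 172. ] 59.5 40.4 56.8
side C 180 239 [572.1 172. ] 58.0 38.9 56.4
side B 165 235 [451.9  80.8] 59.8 40.5 161.4
side B 180 235 [452.   80.6] 58.2 38.8 162.1
side seat 165 213 [ 530.4 -130. ] 62.8 43.3 167.7
side seat 180 213 [ 530.3 -129.9] 60.3 40.5 168.2
side rest 165 214 [ 622.8 -147.7] 62.8 51.4 78.5
side rest 180 214 [ 622.9 -147.8] 59.6 48.9 78.6
scene A 175 229 [460.3 272.6] 58.0 36.2 16.8
scene A 190 229 [460.4 272.5] 56.1 35.5 16.9
scene C 175 226 [573.4 169.4] 56.3 36.9 57.2
scene C 190 226 [573.4 169.4] 55.5 35.6 57.2
scene B 175 224 [453.6  78.1] 57.7 36.0 162.4
scene B 190 224 [453.5  78.2] 56.3 34.7 161.7
scene seat 175 205 [ 538.  -134.2] 73.9 41.0 168.0
scene seat 190 205 [ 538.4 -134.3] 73.5 38.8 166.7
scene rest 175 207 [ 611.9 -142. ] 78.0 69.4 168.5
scene rest 190 207 [ 611.8 -142.4] 75.9 68.4 169.1
```

```bash
cat >> h.py <<'E'
def goto(x,y,z,yaw):
    s=get_state();q=s['orientation'];Rm=R.from_quat([q[1],q[2],q[3],q[0]])
    X=Rm.as_matrix();y0=np.degrees(np.arctan2(X[1,0],X[0,0]))
    dt=-((yaw-y0+180)%360-180)
    a=np.radians(yaw);Rt=np.array([[np.cos(a),np.sin(a),0],[np.sin(a),-np.cos(a),0],[0,0,-1]])
    rv=np.degrees((Rm.inv()*R.from_matrix(Rt)).as_rotvec())
    d=np.array([x,y,z])-s['tcp_pos']
    print('t',round(s['clock'],2),'yaw',y0.round(2),'rotvec',rv.round(2),'shift cm (after turn)',(Rt.T@d*100).round(2),'now-frame',(X.T@d*100).round(2),'gap',s['finger_gap'].round(4),'F',s['wrist_force'].round(1),'tcp',s['tcp_pos'].round(4))
E
python3 -c "
from h import *
goto(.5727,.1707,.2,236.8)"
```

```text
Traceback (most recent call last):
  File "h.py", line 20, in goto
    print('t',round(s['clock'],2),'yaw',y0.round(2),'rotvec',rv.round(2),'shift cm (after turn)',(Rt.T@d*100).round(2),'now-frame',(X.T@d*100).round(2),'gap',s['finger_gap'].round(4),'F',s['wrist_force'].round(1),'tcp',s['tcp_pos'].round(4))
                                                                                                                                                              ^^^^^^^^^^^^^^^^^^^^^
AttributeError: 'float' object has no attribute 'round'
```

```bash
sed -i "s/s\['finger_gap'\].round(4)/round(s['finger_gap'],4)/" h.py
python3 -c "
from h import *
goto(.5727,.1707,.2,236.8)"
```

```text
t 0.15 yaw 162.19 rotvec [-6.000e-02 -6.000e-02 -7.461e+01] shift cm (after turn) [  9.76 -53.83   4.96] now-frame [-49.31 -23.69   4.98] gap 0.0852 F [ 0.6 -0.6  0.1] tcp [0.1757 0.5471 0.2496]
```

Emit:
play_rows(series="100 -4.1 -2 0.4 0 0 0;100 -4.1 -2 0.4 0 0 0;100 -4.1 -2 0.4 0 0 0;100 -4.1 -2 0.4 0 0 0;100 -4.1 -2 0.4 0 0 0;100 -4.1 -2 0.4 0 0 0;100 -4.1 -2 0.4 0 0 0;100 -4.1 -2 0.4 0 0 0;100 -4.1 -2 0.4 0 0 0;100 -4.1 -2 0.4 0 0 0;100 -4.1 -2 0.4 0 0 0;100 -4.1 -2 0.4 0 0 0")

```text
clock: 1.65
tcp_pos: [0.5717, 0.1673, 0.2019]
orientation: [-0.0, 0.155, 0.988, 0.0]
wrist_force: [0.1, 1.0, -0.0]
finger_gap: 0.0857
```

Emit:
play_rows(series="100 0 0 0 0 0 -9.3;100 0 0 0 0 0 -9.3;100 0 0 0 0 0 -9.3;100 0 0 0 0 0 -9.3;100 0 0 0 0 0 -9.3;100 0 0 0 0 0 -9.3;100 0 0 0 0 0 -9.3;100 0 0 0 0 0 -9.3;100 0 0 0 0 0 0;100 0 0 0 0 0 0")

```text
clock: 2.9
tcp_pos: [0.5708, 0.1685, 0.2021]
orientation: [-0.0, -0.473, 0.881, 0.0]
wrist_force: [-0.5, -0.7, -0.4]
finger_gap: 0.0855
```

```bash
python3 -c "
from h import *
goto(.5727,.1707,.15,236.8)
C,im=shot('wrist','w1')
print(proj(C,[.5727,.1707,.028]))
goto(.5727,.1707,.15,236.8)"
```

```text
t 2.9 yaw -123.56 rotvec [ 0.02 -0.01 -0.36] shift cm (after turn) [-0.29 -0.04  5.21] now-frame [-0.29 -0.04  5.21] gap 0.0855 F [-0.5 -0.7 -0.4] tcp [0.5708 0.1685 0.2021]
[250.58281705 177.33675217]
t 2.95 yaw -123.53 rotvec [ 0.01 -0.01 -0.33] shift cm (after turn) [-0.28 -0.04  5.22] now-frame [-0.28 -0.04  5.22] gap 0.0856 F [ 0.8  0.1 -0.2] tcp [0.5708 0.1685 0.2022]
```

View pics/w1.png

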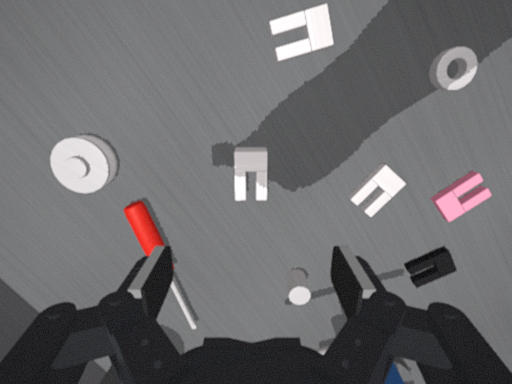

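The wrist view shows C at (251,174), partly in shadow, B at (302,32), A at (378,190), pink at (462,197) and black at (430,267). C is between the jaws. I'll measure C and A in this view.

```bash
python3 - <<'E'
from m import *
C=cal('wrist');im=cv2.imread('pics/w1.png')[...,::-1].copy()
for k,r,z in (('C',(226,140,278,208),.028),('A',(344,158,412,222),.012),('B',(262,0,340,66),.02)):
    for th in (120,140,170):
        t=top(C,im,r,z,th);print(k,th,t[0].round(1),round(t[1],1),round(t[2],1),round(t[3],1))
E
```

```text
C 120 [572.5 172.2] 69.8 59.5 56.5
C 140 [571.8 168.5] 61.1 38.3 57.1
C 170 [572.6 169.5] 57.0 37.1 57.5
A 120 [457.5 272.6] 91.6 80.0 146.5
A 140 [459.8 271.1] 58.1 41.7 16.9
A 170 [459.4 272.4] 56.9 37.5 16.8
B 120 [453.1  79.1] 77.4 56.3 146.5
B 140 [452.7  78.4] 57.7 37.7 161.9
B 170 [452.6  78.4] 56.7 36.8 161.9
```

```bash
python3 -c "
from h import *
goto(.5726,.1700,.022,237.2)"
```

```text
t 2.95 yaw -123.53 rotvec [ 0.01 -0.   -0.73] shift cm (after turn) [-0.22 -0.07 18.02] now-frame [-0.22 -0.07 18.02] gap 0.0856 F [ 0.8  0.1 -0.2] tcp [0.5708 0.1685 0.2022]
```

Emit:
play_rows(series="100 -0.2 -0.1 3 0 0 -0.7;100 0 0 5 0 0 0;100 0 0 5 0 0 0;100 0 0 2 0 0 0;100 0 0 0 0 0 0", newtons=40)

```text
clock: 3.58
tcp_pos: [0.5711, 0.1694, 0.0503]
orientation: [-0.002, -0.479, 0.878, 0.001]
wrist_force: [-0.2, 0.2, 0.5]
finger_gap: 0.0854
```

```bash
python3 -c "
from h import *
goto(.5726,.1700,.022,237.2)"
```

```text
t 3.58 yaw -122.78 rotvec [ 0.19 -0.16  0.02] shift cm (after turn) [-0.13 -0.09  2.83] now-frame [-0.14 -0.1   2.83] gap 0.0854 F [-0.2  0.2  0.5] tcp [0.5711 0.1694 0.0503]
```

Emit:
play_rows(series="100 -0.1 -0.1 1.5 0 0 0;100 0 0 1.3 0 0 0;100 0 0 0 0 0 0;0 0 0 0 0 0 0;0 0 0 0 0 0 0;0 0 0 0 0 0 0;0 0 0 0 0 0 0;0 0 0 0 0 0 0;0 0 0 0 0 0 0")

```text
clock: 4.7
tcp_pos: [0.5747, 0.1701, 0.0249]
orientation: [0.001, -0.479, 0.878, -0.0]
wrist_force: [-1.2, 0.1, 5.4]
finger_gap: 0.0355
```

```bash
python3 -c "
from h import *
goto(.5726,.1700,.022,237.2)"
```

```text
t 4.7 yaw -122.71 rotvec [-0.05  0.05  0.09] shift cm (after turn) [0.12 0.17 0.29] now-frame [0.12 0.18 0.29] gap 0.0355 F [-1.2  0.1  5.4] tcp [0.5747 0.1701 0.0249]
```

Emit:
play_rows(series="0 0 0 -2 0 0 0;0 0 0 -4 0 0 0;0 0 0 -5 0 0 0;0 0 0 -4 0 0 0;0 0 0 0 0 0 0;0 0 0 0 0 0 0")

```text
clock: 5.45
tcp_pos: [0.5735, 0.1698, 0.1731]
orientation: [-0.001, -0.479, 0.878, 0.0]
wrist_force: [-0.2, 0.5, -1.8]
finger_gap: 0.0352
```

```bash
python3 -c "
from h import *
C,im=shot('wrist','w2')
s=get_state();print(proj(C,s['tcp_pos']))
goto(.531,-.131,.17,168)"
```

```text
[251.01621755 266.76009017]
t 5.5 yaw -122.71 rotvec [ 5.000e-02 -1.900e-01  6.929e+01] shift cm (after turn) [ -2.14 -30.29   0.25] now-frame [ 27.58 -12.71   0.27] gap 0.035 F [-0.4  0.6 -0.9] tcp [0.5731 0.1697 0.1725]
```

View pics/w2.png

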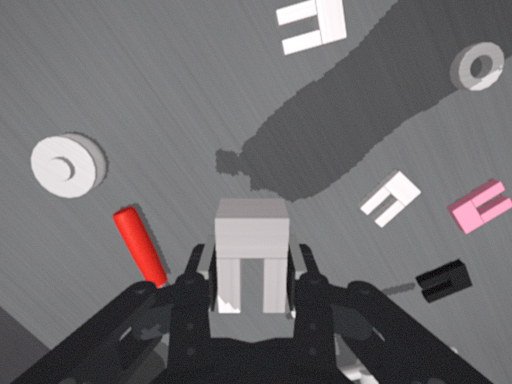

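```bash
python3 -c "
from h import *
C=cal('wrist');s=get_state();q=s['orientation'];M=R.from_quat([q[1],q[2],q[3],q[0]]).as_matrix();p=s['tcp_pos']
for x in (28,6,-28):
  for z in (-3,25): print(x,z,[proj(C,p+M@np.array([x,y,z])/1e3).round(1) for y in (-18,0,18)])
K,Rm,t=C
im=cv2.imread('pics/w2.png');cv2.imwrite('pics/w2c.png',cv2.resize(im[190:325,200:305],None,fx=5.5,fy=4.4*1.25,interpolation=cv2.INTER_CUBIC)[:600])
"
```

```text
28 -3 [array([212.2, 221.1]), array([250.3, 221.1]), array([288.5, 221.1])]
28 25 [array([218.7, 199.7]), array([250.5, 199.8]), array([282.3, 199.8])]
6 -3 [array([214.2, 261.3]), array([250.4, 261.3]), array([286.5, 261.3])]
6 25 [array([220.1, 234.4]), array([250.5, 234.4]), array([280.9, 234.5])]
-28 -3 [array([216.9, 315.8]), array([250.4, 315.8]), array([283.9, 315.8])]
-28 25 [array([222.1, 282.4]), array([250.6, 282.5]), array([279. , 282.5])]
```

View pics/w2c.png

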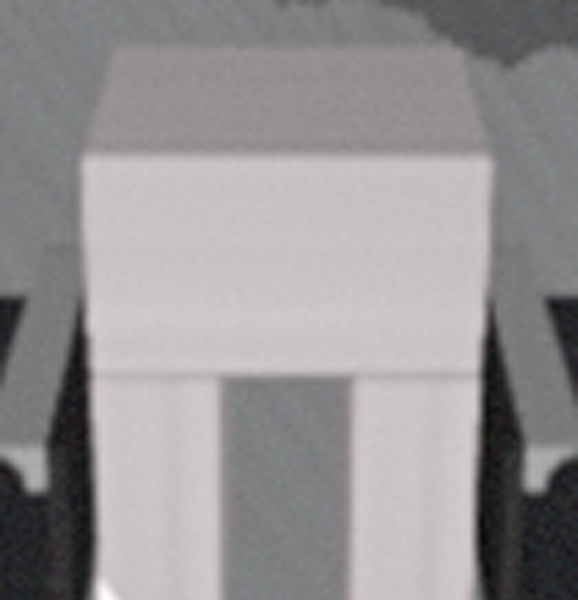

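Emit:
play_rows(series="0 0 0 -1 0 0 8.66;0 0 0 -1 0 0 8.66;0 0 0 -1 0 0 8.66;0 0 0 0 0 0 8.66;0 0 0 0 0 0 8.66;0 0 0 0 0 0 8.66;0 0 0 0 0 0 8.66;0 0 0 0 0 0 8.66;0 0 0 0 0 0 0")

```text
clock: 6.62
tcp_pos: [0.5732, 0.1697, 0.2022]
orientation: [-0.002, 0.104, 0.995, -0.0]
wrist_force: [-0.5, -0.2, -0.9]
finger_gap: 0.0353
```

Emit:
play_rows(series="0 -0.3 -4.3 0 0 0 0;0 -0.3 -4.3 0 0 0 0;0 -0.3 -4.3 0 0 0 0;0 -0.3 -4.3 0 0 0 0;0 -0.3 -4.3 0 0 0 0;0 -0.3 -4.3 0 0 0 0;0 -0.3 -4.3 0 0 0 0;0 0 0 0 0 0 0;0 0 0 0 0 0 0")

```text
clock: 7.75
tcp_pos: [0.5318, -0.1285, 0.2035]
orientation: [-0.001, 0.104, 0.995, 0.0]
wrist_force: [0.1, 0.3, -1.4]
finger_gap: 0.0351
```

```bash
python3 -c "
from h import *
C,im=shot('wrist','w3')
s=get_state();print(proj(C,[.531,-.131,.013]))
goto(.5323,-.1317,.17,168)"
```

```text
[249.28837438 171.00534122]
t 7.8 yaw 168.11 rotvec [ 0.04 -0.08  0.11] shift cm (after turn) [-0.11 -0.35  3.37] now-frame [-0.12 -0.35  3.37] gap 0.0354 F [-0.1  0.3 -1.3] tcp [ 0.5319 -0.1281  0.2037]
```

View pics/w3.png

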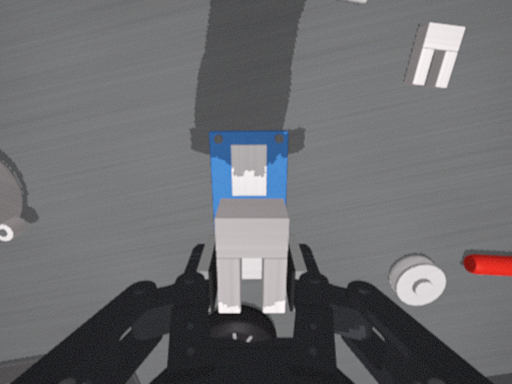

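```bash
python3 - <<'E'
from m import *
C=cal('wrist');im=cv2.imread('pics/w3.png')[...,::-1].copy()
u0,v0,u1,v1=215,138,285,199
roi=im[v0:v1,u0:u1].astype(int)
d=np.clip(255-1.2*(roi[...,2]-roi[...,0]),0,255).astype(np.uint8)
im2=im.copy();im2[v0:v1,u0:u1]=d[...,None]
for th in (165,185,205,225):
    t=top(C,im2,(u0,v0,u1,v1),.013,th,6);print(th,t[0].round(1),round(t[1],1),round(t[2],1),round(t[3],1))
hs=cv2.cvtColor(im,cv2.COLOR_RGB2HSV);m=((hs[...,1]>140)&(hs[...,0]>95)&(hs[...,0]<125)).astype(np.uint8)
im3=np.repeat(m[...,None]*255,3,2);t=top(C,im3,(200,120,300,199),.010,128,4);W=t[4]
# base side edges: fit lines
for sgn in(-1,1):
    pass
ys,xs=np.nonzero(m[135:195,200:300]);
L=[];Rr=[]
for v in range(140,193):
    x=np.nonzero(m[v,200:300])[0]+200
    L.append(ray(C,(x.min()-.5,v),.01)[:2]);Rr.append(ray(C,(x.max()+.5,v),.01)[:2])
for E in(L,Rr):
    E=np.array(E,np.float32);l=cv2.fitLine(E,cv2.DIST_HUBER,0,.01,.01).ravel();print(np.degrees(np.arctan2(l[1],l[0])),l[2:]*1e3)
mid=(np.array(L)+np.array(Rr))/2;print('midline',mid[0]*1e3,mid[-1]*1e3)
E
```

```text
165 [ 530.3 -131.2] 62.6 42.3 168.5
185 [ 530.4 -131.2] 61.9 41.5 168.5
205 [ 530.4 -131.2] 61.4 40.9 168.6
225 [ 530.5 -131.2] 60.6 40.3 168.5
-11.376068 [ 517.2738  -173.47577]
-11.929008 [540.68024  -88.310776]
midline [ 496.50978206 -124.10259788] [ 557.48248421 -136.50931368]
```

Emit:
play_rows(series="0 -0.1 -0.4 3 0 0 -0.3;0 0 0 4 0 0 0;0 0 0 4 0 0 0;0 0 0 2.5 0 0 0;0 0 0 1.5 0 0 0;0 0 0 0 0 0 0;0 0 0 0 0 0 0")

```text
clock: 8.68
tcp_pos: [0.5334, -0.1329, 0.0553]
orientation: [0.001, 0.101, 0.995, -0.0]
wrist_force: [0.9, -0.5, -1.1]
finger_gap: 0.0352
```

```bash
python3 -c "
from h import *
goto(.5320,-.1320,.0379,168.4)"
```

```text
t 8.68 yaw 168.36 rotvec [-0.01  0.1  -0.04] shift cm (after turn) [0.15 0.06 1.74] now-frame [0.15 0.06 1.74] gap 0.0352 F [ 0.9 -0.5 -1.1] tcp [ 0.5334 -0.1329  0.0553]
```

Emit:
play_rows(series="0 0.1 0.1 0.8 0 0 0;0 0 0 0.4 0 0 0;0 0 0 0.2 0 0 0;0 0 0 0 0 0 0;0 0 0 0 0 0 0")

```text
clock: 9.3
tcp_pos: [0.5317, -0.1319, 0.0404]
orientation: [0.0, 0.102, 0.995, 0.0]
wrist_force: [0.2, -0.5, -1.0]
finger_gap: 0.0351
```

```bash
python3 -c "
from h import *
goto(.5320,-.1320,.0379,168.4)
shot('side','s2');shot('scene','sc2')
im=cv2.imread('pics/side0.png')
a=cv2.imread('pics/side0.png')
a=cv2.resize(cv2.imread('pics/side0.png')[0:1,0:1],None,fx=1,fy=1)
b=cv2.resize(cv2.imread('pics/scene0.png')[0:1,0:1],None,fx=1,fy=1)
s=cv2.resize(cv2.imread('pics/s2.png')[90:160,190:290],None,fx=4,fy=4,interpolation=cv2.INTER_CUBIC)
c=cv2.resize(cv2.imread('pics/sc2.png')[190:260,90:190],None,fx=4,fy=4,interpolation=cv2.INTER_CUBIC)
cv2.imwrite('pics/p2.png',np.hstack([s,c])); goto(.5320,-.1320,.0379,168.4)"
```

```text
t 9.3 yaw 168.31 rotvec [ 0.    0.01 -0.09] shift cm (after turn) [-0.03 -0.01  0.25] now-frame [-0.03 -0.01  0.25] gap 0.0351 F [ 0.2 -0.5 -1. ] tcp [ 0.5317 -0.1319  0.0404]
t 9.4 yaw 168.31 rotvec [ 0.    0.02 -0.09] shift cm (after turn) [-0.02 -0.01  0.25] now-frame [-0.02 -0.01  0.25] gap 0.0349 F [-0.2 -0.6 -1.9] tcp [ 0.5318 -0.1319  0.0404]
```

View pics/p2.png

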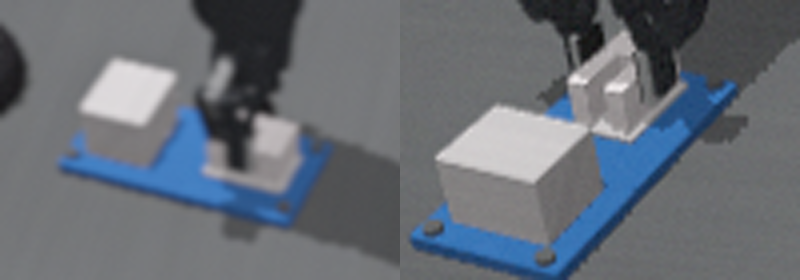

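The plate sits over the pad, just above it. I'll ease it down to contact.

Emit:
play_rows(series="0 0 0 0.15 0 0 0;0 0 0 0 0 0 0;0 0 0 0 0 0 0")

```text
clock: 9.78
tcp_pos: [0.5316, -0.1318, 0.0388]
orientation: [-0.0, 0.102, 0.995, 0.0]
wrist_force: [-0.3, -0.6, -1.3]
finger_gap: 0.0356
```

Emit:
play_rows(series="0 0 0 0.1 0 0 0;0 0 0 0 0 0 0;0 0 0 0 0 0 0")

```text
clock: 10.15
tcp_pos: [0.5317, -0.1318, 0.0379]
orientation: [0.0, 0.102, 0.995, 0.0]
wrist_force: [0.3, 1.1, 2.2]
finger_gap: 0.0352
```

Contact at +2.2 N, at the predicted height. I'll release slowly and lift off.

Emit:
play_rows(series="60 0 0 0 0 0 0;60 0 0 0 0 0 0;60 0 0 0 0 0 0;60 0 0 0 0 0 0;60 0 0 -2 0 0 0;60 0 0 -4 0 0 0;100 0 0 -5 0 0 0;100 0 0 -5 0 0 0;100 0 0 0 0 0 0")

```text
clock: 11.28
tcp_pos: [0.5342, -0.1328, 0.2025]
orientation: [0.004, 0.102, 0.995, -0.001]
wrist_force: [-0.1, 1.0, 0.2]
finger_gap: 0.0854
```

```bash
python3 - <<'E'
from m import *
goto(.4595,.2728,.2,196.8)
C,im=shot('wrist','w4');print(proj(C,[.5305,-.1312,.041]))
cv2.imwrite('pics/w4c.png',cv2.resize(im[110:250,190:310,::-1],None,fx=4,fy=4,interpolation=cv2.INTER_CUBIC))
E
```

```text
t 11.28 yaw 168.32 rotvec [ -0.21   0.47 -28.48] shift cm (after turn) [-4.57 40.99  0.25] now-frame [15.53 38.21  0.05] gap 0.0854 F [-0.1  1.   0.2] tcp [ 0.5342 -0.1328  0.2025]
[252.69589414 173.25311865]
```

View pics/w4c.png

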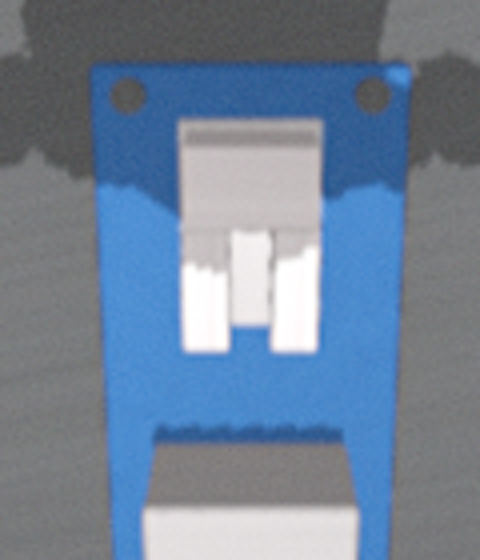

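```bash
python3 - <<'E'
from m import *
C=cal('wrist')
f=lambda u,v,z: ray(C,(u/4+190-.4,v/4+110-.4),z)[:2]*1e3
ex=np.array([np.cos(np.radians(-11.6)),np.sin(np.radians(-11.6))]);ey=np.array([-ex[1],ex[0]]);s=np.array([530.5,-131.2])
loc=lambda p:(np.round((p-s)@ex,1),np.round((p-s)@ey,1))
for n,u,v,z in (('topfarL',179,146,.041),('topfarR',324,146,.041),('nearL',183,352,.041),('nearR',320,352,.041),('root',251,231,.041),('padfarL',178,119,.013),('padfarR',322,119,.013),('padnear',251,327,.013)):print(n,loc(f(u,v,z)))
E
```

```text
topfarL (np.float64(-31.2), np.float64(-18.2))
topfarR (np.float64(-31.2), np.float64(18.4))
nearL (np.float64(24.5), np.float64(-18.3))
nearR (np.float64(24.5), np.float64(18.6))
root (np.float64(-9.1), np.float64(-0.0))
padfarL (np.float64(-33.6), np.float64(-20.1))
padfarR (np.float64(-33.5), np.float64(19.6))
padnear (np.float64(27.3), np.float64(0.1))
```

The wrist view shows C centred on the pad within about 0.4 mm. Now for plate A.

Emit:
play_rows(series="100 0 0 0 0 0 -9.5;100 0 0 0 0 0 -9.5;100 0 0 0 0 0 -9.5;100 -0.5 4.5 0 0 0 0;100 -0.5 4.6 0 0 0 0;100 -0.5 4.6 0 0 0 0;100 -0.5 4.6 0 0 0 0;100 -0.5 4.6 0 0 0 0;100 -0.5 4.5 0 0 0 0;100 -0.5 4.5 0 0 0 0;100 -0.5 4.5 0 0 0 0;100 -0.5 4.5 0 0 0 0")

```text
clock: 12.82
tcp_pos: [0.4551, 0.2738, 0.196]
orientation: [-0.001, -0.146, 0.989, -0.0]
wrist_force: [0.9, -0.8, -0.5]
finger_gap: 0.0853
```

Emit:
play_rows(series="100 0 0 2 0 0 0;100 0 0 0 0 0 0;100 0 0 0 0 0 0")

```text
clock: 13.2
tcp_pos: [0.4561, 0.2722, 0.1773]
orientation: [-0.001, -0.146, 0.989, -0.0]
wrist_force: [-0.4, 0.7, -0.7]
finger_gap: 0.0855
```

```bash
python3 - <<'E'
from m import *
C,im=shot('wrist','w5');c=proj(C,[.4595,.2728,.012]);print(c)
u,v=c.astype(int)
for th in (150,170,185):
    t=top(C,im,(u-40,v-50,u+40,v+45),.012,th);print(th,t[0].round(1),round(t[1],1),round(t[2],1),round(t[3],1))
goto(.4595,.2728,.0225,196.8)
E
```

```text
[250.99273285 180.54649484]
150 [459. 273.] 57.9 37.5 16.8
170 [459.3 273.1] 56.8 36.8 16.8
185 [459.5 273.2] 55.7 36.5 16.8
t 13.25 yaw -163.24 rotvec [-0.   -0.03 -0.04] shift cm (after turn) [-0.31 -0.03 15.53] now-frame [-0.32 -0.03 15.53] gap 0.0853 F [-0.2  0.3  0.3] tcp [0.4565 0.2722 0.1778]
```

View pics/w5.png

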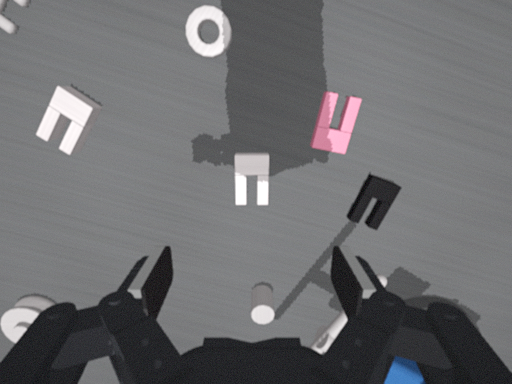

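```bash
python3 - <<'E'
from h import *
A,B=cal('side'),cal('scene')
P=lambda C:C[0]@np.c_[C[1],C[2]]
for a,b in (((223,287),(387,199)),((152,257),(379,240)),((182,265),(384,217))):
    X=cv2.triangulatePoints(P(A),P(B),np.array(a,float).reshape(2,1),np.array(b,float).reshape(2,1)).ravel();X=X[:3]/X[3];print((X*1e3).round(0),proj(A,X).round(0),proj(B,X).round(0))
E
```

```text
[493. 402.  85.] [222. 288.] [386. 198.]
[647. 361.  88.] [152. 257.] [379. 240.]
[580. 377.  97.] [181. 266.] [382. 216.]
```

Emit:
play_rows(series="100 -0.3 0 4 0 0 0;100 0 0 5 0 0 0;100 0 0 4 0 0 0;100 0 0 0 0 0 0;100 0 0 0 0 0 0")

```text
clock: 13.88
tcp_pos: [0.4606, 0.2737, 0.0494]
orientation: [0.001, -0.146, 0.989, 0.0]
wrist_force: [-0.2, -0.4, 0.0]
finger_gap: 0.0853
```

```bash
python3 -c "
from h import *
goto(.4595,.2729,.0225,196.8)"
```

```text
t 13.88 yaw -163.23 rotvec [ 0.02  0.12 -0.03] shift cm (after turn) [ 0.13 -0.05  2.69] now-frame [ 0.13 -0.05  2.69] gap 0.0853 F [-0.2 -0.4  0. ] tcp [0.4606 0.2737 0.0494]
```

Emit:
play_rows(series="100 0.1 0 1.5 0 0 0;100 0 0 1.2 0 0 0;100 0 0 0 0 0 0;100 0 0 0 0 0 0")

```text
clock: 14.38
tcp_pos: [0.4583, 0.2734, 0.0208]
orientation: [-0.0, -0.146, 0.989, 0.0]
wrist_force: [1.5, -0.6, 0.3]
finger_gap: 0.0852
```

Emit:
play_rows(series="0 0 0 0 0 0 0;0 0 0 0 0 0 0;0 0 0 0 0 0 0;0 0 0 0 0 0 0;0 0 0 0 0 0 0;0 0 0 0 0 0 0")

```text
clock: 15.12
tcp_pos: [0.4587, 0.2735, 0.0212]
orientation: [0.0, -0.146, 0.989, 0.0]
wrist_force: [0.2, -0.1, 5.7]
finger_gap: 0.0349
```

```bash
python3 -c "
from h import *
goto(.4595,.2729,.0225,196.8)"
```

```text
t 15.12 yaw -163.19 rotvec [0.01 0.06 0.01] shift cm (after turn) [-0.06 -0.08 -0.13] now-frame [-0.06 -0.08 -0.13] gap 0.0349 F [ 0.2 -0.1  5.7] tcp [0.4587 0.2735 0.0212]
```

Emit:
play_rows(series="0 0 0 -2 0 0 0;0 0 0 -4 0 0 0;0 0 0 -5 0 0 0;0 0 0 -4 0 0 0;0 0 0 -3 0 0 0;0 0 0 0 0 0 0;0 0 0 0 0 0 0;0 0 0 0 0 0 0")

```text
clock: 16.12
tcp_pos: [0.4573, 0.2729, 0.199]
orientation: [-0.002, -0.146, 0.989, -0.0]
wrist_force: [0.4, 0.2, -0.6]
finger_gap: 0.0343
```

```bash
python3 -c "
from h import *
C,im=shot('wrist','w6')
s=get_state();q=s['orientation'];M=R.from_quat([q[1],q[2],q[3],q[0]]).as_matrix();p=s['tcp_pos']
for x in (28,6,-28):
  for z in (21.2-12,21.2): print(x,z,[proj(C,p+M@np.array([x,y,z])/1e3).round(1) for y in (-18,0,18)])
cv2.imwrite('pics/w6c.png',cv2.resize(im[190:310,200:305,::-1],None,fx=5,fy=5,interpolation=cv2.INTER_CUBIC))
goto(.532,-.132,.2,168.4)"
```

```text
28 9.2 [array([216.3, 211.5]), array([251.4, 211.5]), array([286.5, 211.5])]
28 21.2 [array([218.9, 202.8]), array([251.4, 202.8]), array([283.9, 202.8])]
6 9.2 [array([218., 249.]), array([251.4, 249.1]), array([284.8, 249.1])]
6 21.2 [array([220.3, 238.1]), array([251.4, 238.1]), array([282.4, 238.2])]
-28 9.2 [array([220.2, 300.5]), array([251.3, 300.5]), array([282.5, 300.5])]
-28 21.2 [array([222.3, 286.9]), array([251.4, 286.9]), array([280.4, 287. ])]
t 16.18 yaw -163.19 rotvec [-0.05 -0.16 28.41] shift cm (after turn) [-15.45 -38.17  -0.08] now-frame [  4.58 -40.92  -0.06] gap 0.0346 F [-0.7 -0.1 -1.7] tcp [0.4574 0.273  0.1992]
```

View pics/w6c.png

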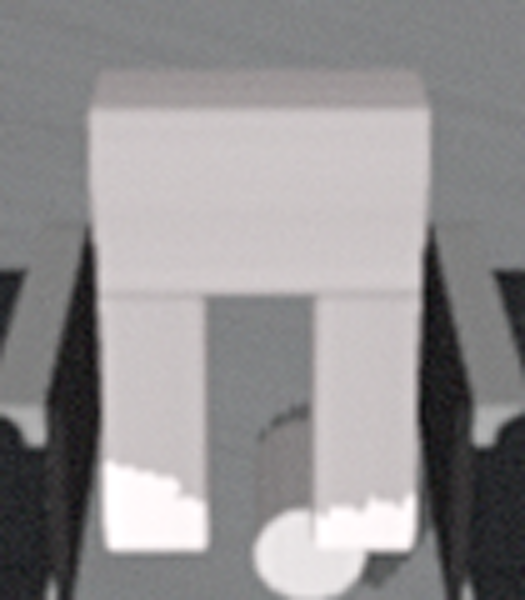

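Emit:
play_rows(series="0 0 0 0 0 0 9.5;0 0 0 0 0 0 9.5;0 0 0 0 0 0 9.4;0 -1.7 -4.2 0 0 0 0;0 -1.7 -4.2 0 0 0 0;0 -1.7 -4.2 0 0 0 0;0 -1.7 -4.2 0 0 0 0;0 -1.7 -4.2 0 0 0 0;0 -1.7 -4.2 0 0 0 0;0 -1.7 -4.2 0 0 0 0;0 -1.7 -4.2 0 0 0 0;0 -1.7 -4.2 0 0 0 0")

```text
clock: 17.68
tcp_pos: [0.5319, -0.1291, 0.1998]
orientation: [-0.001, 0.101, 0.995, 0.0]
wrist_force: [0.5, -0.6, 0.0]
finger_gap: 0.0347
```

Emit:
play_rows(series="0 0 -0.4 2 0 0 0;0 0 0 3 0 0 0;0 0 0 3 0 0 0;0 0 0 2.5 0 0 0;0 0 0 0 0 0 0;0 0 0 0 0 0 0")

```text
clock: 18.42
tcp_pos: [0.5317, -0.1317, 0.0961]
orientation: [0.0, 0.101, 0.995, 0.0]
wrist_force: [0.1, -1.0, -0.3]
finger_gap: 0.0347
```

```bash
python3 -c "
from h import *
goto(.5306,-.1315,.0622,168.4)"
```

```text
t 18.43 yaw 168.41 rotvec [0.   0.   0.01] shift cm (after turn) [ 0.11 -0.    3.39] now-frame [ 0.11 -0.    3.39] gap 0.0347 F [ 0.1 -1.  -0.3] tcp [ 0.5317 -0.1317  0.0961]
```

Emit:
play_rows(series="0 0.1 0 1.5 0 0 0;0 0 0 1.2 0 0 0;0 0 0 0.4 0 0 0;0 0 0 0 0 0 0;0 0 0 0 0 0 0;0 0 0 0 0 0 0")

```text
clock: 19.18
tcp_pos: [0.5308, -0.1315, 0.0652]
orientation: [0.0, 0.101, 0.995, -0.0]
wrist_force: [-0.2, -0.1, -0.8]
finger_gap: 0.0348
```

```bash
python3 -c "
from h import *
goto(.5306,-.1315,.0622,168.4)"
```

```text
t 19.18 yaw 168.41 rotvec [-0.    0.05  0.01] shift cm (after turn) [ 0.02 -0.    0.3 ] now-frame [ 0.02 -0.    0.3 ] gap 0.0348 F [-0.2 -0.1 -0.8] tcp [ 0.5308 -0.1315  0.0652]
```

Emit:
play_rows(series="0 0 0 0.2 0 0 0;0 0 0 0 0 0 0;0 0 0 0 0 0 0")

```text
clock: 19.55
tcp_pos: [0.5305, -0.1314, 0.0628]
orientation: [-0.0, 0.101, 0.995, 0.0]
wrist_force: [-0.9, 0.6, 0.9]
finger_gap: 0.0346
```

Emit:
play_rows(series="0 0 0 0.1 0 0 0;0 0 0 0 0 0 0;0 0 0 0 0 0 0")

```text
clock: 19.92
tcp_pos: [0.5306, -0.1315, 0.0622]
orientation: [0.0, 0.101, 0.995, -0.0]
wrist_force: [-2.0, 0.8, 5.7]
finger_gap: 0.0346
```

Contact at 5.7 N. I'll release and retreat.

Emit:
play_rows(series="60 0 0 0 0 0 0;60 0 0 0 0 0 0;60 0 0 0 0 0 0;60 0 0 0 0 0 0;60 0 0 -2 0 0 0;60 0 0 -4 0 0 0;100 0 0 -5 0 0 0;100 0 0 -3 0 0 0;100 0 0 0 0 0 0;100 0 0 0 0 0 0;100 0 0 0 0 0 0")

```text
clock: 21.3
tcp_pos: [0.5296, -0.1311, 0.2002]
orientation: [-0.001, 0.101, 0.995, 0.0]
wrist_force: [0.4, -0.1, -0.4]
finger_gap: 0.085
```

```bash
python3 - <<'E'
from m import *
C,im=shot('wrist','w7');shot('scene','sc7');shot('side','s7')
goto(.5306,-.1315,.2,168.4)
print(proj(C,[.5305,-.1312,.053]))
cv2.imwrite('pics/w7c.png',cv2.resize(im[110:250,190:310,::-1],None,fx=4,fy=4,interpolation=cv2.INTER_CUBIC))
s=cv2.resize(cv2.imread('pics/s7.png')[90:160,190:290],None,fx=4,fy=4,interpolation=cv2.INTER_CUBIC)
c=cv2.resize(cv2.imread('pics/sc7.png')[190:260,90:190],None,fx=4,fy=4,interpolation=cv2.INTER_CUBIC)
cv2.imwrite('pics/p7.png',np.hstack([s,c]))
E
```

```text
t 21.45 yaw 168.41 rotvec [ 0.03 -0.11  0.01] shift cm (after turn) [-0.07 -0.01  0.07] now-frame [-0.07 -0.01  0.07] gap 0.0856 F [ 0.9 -0.1 -1.2] tcp [ 0.5299 -0.1312  0.2007]
[251.66082164 183.36886602]
```

View pics/w7c.png

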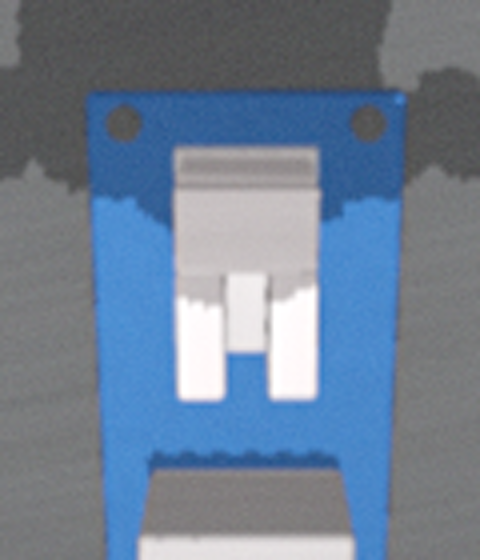

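View pics/p7.png

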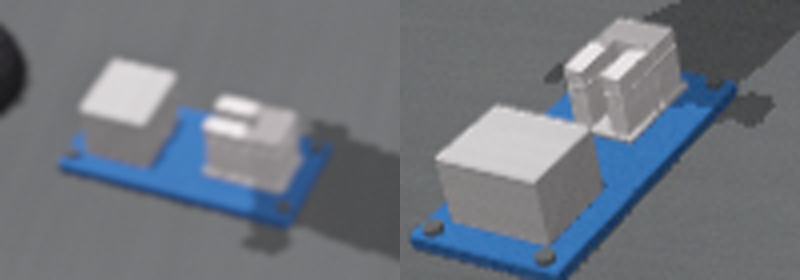

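```bash
python3 - <<'E'
from m import *
C=cal('wrist')
f=lambda u,v,z: ray(C,(u/4+190-.4,v/4+110-.4),z)[:2]*1e3
ex=np.array([np.cos(np.radians(-11.6)),np.sin(np.radians(-11.6))]);ey=np.array([-ex[1],ex[0]]);s=np.array([530.5,-131.2])
loc=lambda p:(np.round((p-s)@ex,1),np.round((p-s)@ey,1))
for n,u,v,z in (('AfarL',173,188,.053),('AfarR',321,188,.053),('nearL',178,401,.053),('nearR',318,401,.053),('padfarL',173,148,.013),('padfarR',319,148,.013),('padnear',247,353,.013)):print(n,loc(f(u,v,z)))
for n,r in (('side',(236,108,268,132)),):
    im=cv2.imread('pics/s7.png')[...,::-1].copy();C2=cal('side')
    for th in(150,165,180):
        t=top(C2,im,r,.053,th);print(t[0].round(1),t[1:4])
E
```

```text
AfarL (np.float64(-27.0), np.float64(-18.6))
AfarR (np.float64(-27.0), np.float64(17.8))
nearL (np.float64(29.8), np.float64(-18.5))
nearR (np.float64(29.8), np.float64(18.3))
padfarL (np.float64(-29.7), np.float64(-21.0))
padfarR (np.float64(-29.7), np.float64(19.7))
padnear (np.float64(31.3), np.float64(-0.4))
[ 529.6 -128.2] (65.28739929199219, 46.144893646240234, 169.242919921875)
[ 531.6 -129. ] (58.94227600097656, 43.132869720458984, 167.92529296875)
[ 532.2 -121.9] (59.52467346191406, 27.866031646728516, 8.705061912536621)
```

A is centred on the pad within about 0.7 mm, with the gripper clear 15 cm above, so I'm handing in.

```bash
python3 -c "
from h import *
print(workorder.hand_in())"
```

```text
the job is handed in; nothing more can be done
None
```

I stacked the 28 mm plate (C) and then the 12 mm plate (A) on the seat pad, which makes 40 mm to match the rest block. I left the 20 mm plate and the pink and black look-alikes alone, and handed the job in at about 21.5 s.

**Centring:** in the last wrist picture, plate A's outline was about 0.6 mm off the pad's centre lengthwise and 0.4 mm off crosswise. Plate C was within about 0.4 mm when I placed it.

**Alignment and height:** both plates were released with the tool turned to the pad's measured direction, about -11.6°. Each made light contact (2–6 N) at the height I expected, so the stack should be level with the block. I did not measure the final top height separately.

**A weak check:** the side-camera measurement of the finished stack was unreliable because the top was partly in shadow, and its result changed with the brightness threshold. Its best reading was about 2 mm off crosswise, within that camera's bias seen earlier (about 2 mm). By eye, the side and scene views both show the stack square on the pad.

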